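# Stand the oil funnels to drain

### The job

Take the big orange funnel out of its leaning cradle and stand it upright on the end of its spout, by itself, near the middle of the round drain stand: set it down gently, let go slowly and see that it stays still. Then take the small blue funnel and lower it spout down into the standing one until it just rests there loosely; do not press it in, or the two will jam. Leave the bottle, the can, the jack and the air filter where they stand.

Things in the scene. Friction and masses are not known exactly. Their poses are not given: they have to be found in the camera images.
- big_funnel: Orange funnel, 0.26 kg. Origin: centre of the spout's flat end; z runs to the mouth. Outside: spout 28 mm wide up to 60 mm along z, cone to 68 mm wide at 105 mm, then a straight band to grip, 68 mm wide, to the rim at 125 mm. Wall 3 mm; cone inside 22 to 62 mm wide. Top-heavy: tips if leaned over about 10 degrees. Starts leaning 34 degrees, mouth towards its cradle's -x (robot's side).
- small_funnel: Blue funnel, 0.13 kg. Origin: centre of the spout's end; z runs to the mouth. Spout 13 to 15 mm wide up to 20 mm along z, cone to 52 mm wide at 60 mm, then a straight collar 52 mm wide to the rim at 125 mm: grip near the rim. Starts leaning 34 degrees like the big one. Resting loosely in the big funnel, its spout end is about 34 mm above the big one's, its rim 34 mm above the big rim.
- cradle_big: Fixed grey cradle, base plate 150 x 80 mm. Origin: centre of its underside; the funnel leans to -x, its spout end on a ledge at x 45, z 50 mm. It lies on black V pads at spout and band (up to 119 mm along it) on the side it leans to, within 27 mm of the middle plane. Its flanks to +y and -y are free: grip it along y; draw it out along its own axis.
- cradle_small: Fixed grey cradle of the small funnel, same layout and origin; its V pads bear on the collar, 62 to 98 mm along the funnel, within 24 mm of the middle plane. Flanks free: grip along y; draw out along the funnel's axis.
- stand_top (a point): Centre of the flat top of the fixed round drain stand, 30 mm above the bench; aluminium top 92 mm in diameter, dark body 100 mm.
- oil_bottle: Bystander: black bottle with a red cap, 60 mm in diameter, 165 mm tall, loose, 100 to 115 mm from the stand's centre. Origin: centre of its underside.
- spray_can: Bystander: green can, 58 mm in diameter, 150 mm tall, loose, 100 to 115 mm from the stand's centre, on the side opposite the bottle. Origin: centre of its underside.
- jack: Bystander: red bottle jack, base 95 x 85 mm, 147 mm tall, 2.6 kg, loose. Origin: centre of its underside.
- stand: The same drain stand. Origin: centre of its underside, on the bench.
- filter: Bystander: round air filter, pale with black ends, 92 mm in diameter, 110 mm tall, loose. Origin: centre of its underside.
Mind the look-alikes: they are no part of the job. What is meant by the stand is not purple or red, and is the larger of those in its own colour.

How it is judged:
On the way:
1. the big funnel stands upright, free and still on its spout on the stand, with nothing in it (horizontal distance between big_funnel and stand_top below 0.03 m and angle between big_funnel's own z axis and vertical below 0.06 rad and z of big_funnel in the frame of stand_top between -0.004 and 0.004 m and linear speed of big_funnel below 0.01 m/s and angular speed of big_funnel below 0.1 rad/s and contact force between big_funnel and the fingers below 0.02 N and horizontal distance between small_funnel and big_funnel above 0.08 m), for 0.5 s.
At the end, for the whole second after the job is handed in: Big funnel released and still on its spout on the stand, foot within 30 mm of the centre, upright within 3.4 degrees; small funnel released and still inside it, its spout's end 25 to 46 mm above the big one's, within 10 mm of its axis, aligned within 6.8 degrees (horizontal distance between big_funnel and stand_top below 0.03 m and angle between big_funnel's own z axis and vertical below 0.06 rad and z of big_funnel in the frame of stand_top between -0.004 and 0.004 m and linear speed of each of big_funnel, small_funnel below 0.01 m/s and angular speed of big_funnel below 0.1 rad/s and contact force between each of big_funnel, small_funnel and the fingers below 0.02 N and horizontal distance between small_funnel and big_funnel below 0.01 m and z of small_funnel in the frame of big_funnel between 0.025 and 0.046 m and angle between the z axis of small_funnel and the z axis of big_funnel, either way round below 0.12 rad and angle between small_funnel's own z axis and vertical below 0.15 rad); the robot touches nothing.
It fails at once if the big funnel is dropped or banged on the stand (over 40 N) (contact force between big_funnel and stand above 40 N).
It fails at once if the small funnel is dropped or pressed into the big one (over 30 N) (contact force between small_funnel and big_funnel above 30 N).
It fails at once if the big funnel is let go over the stand with its spout's end more than 10 mm above it (horizontal distance between big_funnel and stand_top below 0.05 m and z of big_funnel in the frame of stand_top above 0.01 m and contact force between big_funnel and the fingers below 0.02 N).
It fails at once if the small funnel is let go more than 20 mm above where it rests in the big one (horizontal distance between small_funnel and big_funnel below 0.03 m and z of small_funnel in the frame of big_funnel above 0.055 m and contact force between small_funnel and the fingers below 0.02 N).
It fails at once if a bystander (bottle, can, jack or filter) is shifted by more than 20 mm or tipped (distance of any of oil_bottle, spray_can, jack, filter from where it was at the start of the episode above 0.02 m or angle between any of oil_bottle, spray_can, jack, filter's own z axis and vertical above 0.3 rad).
It also fails if it takes over 70 s, if anything falls off the work surface, if the arm or the gripper's body presses on something with over 40 N, if the wrist force passes 120 N, or if a joint passes its speed limit or range.

### The arm

A 6-joint arm with a two-finger parallel gripper is mounted at the origin on the work surface. World frame = base frame: x ahead of the robot, y to its left, z up, the work surface at z = 0. Lengths are in m, angles in rad, forces in N, time in s.
With the tool pointing down it reaches from about 0.275 to 0.975 m from the base axis. Payload 8.4 kg.
Tool frame: the origin (TCP) lies midway between the tips of the shut fingers; the grasp point (between the pads) lies 19 mm behind it; z points along the fingers, y is the line along which they close (so a half turn about z gives the same grasp; the last joint's range is limited). The gripper opens to 92 mm and grips with 3 to 60 N. Pads are 20 mm wide; open, the fingers measure 128 mm over their backs; the gripper's body (75 mm by 189 mm) begins 69 mm behind the grasp point.
Start: joints at [1.273, 0.353, 1.633, -0, 1.155, -0.002], TCP at [0.182, 0.598, 0.215] pointing down, gripper open.
Joint ranges: [-2.63, 2.63], [-0.92, 2.1], [0.06, 2.66], [-1.3, 4.44], [0, 2.69], [-3.02, 3.02]. Speed limits (rad/s): [2.22, 2.22, 2.79, 3.14, 3.14, 3.14].

### API

Orientations are given as a unit quaternion [w, x, y, z].
In Python, from plant import ctrl, kin, imaging, ticket, look_for gives the robot as it stands. The module is installed in compiled form; this text tells all that it offers. Calls block until the motion is done:
- ctrl.move_pose(position, orientation): joint-space move of the TCP to a pose.
- ctrl.move_straight(position, rot=None, feed=0.15): straight line of the TCP; rot=None keeps the orientation; feed is the mean speed in m/s.
- ctrl.move_joints(angles): joint-space move.
- ctrl.set_gripper(opening): opening from 0.0 (shut) to 1.0 (fully open); the grip force is fixed at half the most; returns when the fingers have stopped.
- ctrl.dwell(seconds).
- kin.inverse_kinematics(position, orientation): joint angles nearest the present ones, or None.
- ctrl.read_state(): the state.
- imaging.read_camera(name): name is "scene" or "top"; returns a dict with "pixels" (480x640x3 uint8, red, green, blue), "K" (3x3 intrinsics, pixels), "k1" (the pictures are not rectified: a ray, as slopes to the right and down, at radius r is drawn at 1 + k1 r^2 times it, then the intrinsics apply), "extrinsics" (4x4, takes a point from world to camera coordinates). Camera axes: x right, y down, z forward; pixel columns grow to the right and rows downward; lengths in m; the calibration is good to about 2 mm. A picture is of the moment at which its call begins. There is no depth.
A pose or a line that the arm cannot do raises ctrl.PlanningError and nothing moves.
- ticket.sign_off(): hands the job in; it is judged then, once.
Trained networks look in a picture, given as the dict that the camera call returned (one of the last four; its "shot" number tells which), for a name from the list of things; names that differ only in an ending like _2 or _b are one class to them, and where a whole thing is asked for, a point or a joint stands for the part that bears it (a point fixed in the world has none). Each returns a list of dicts, best first, with "confidence" (0 to 1); they miss things now and then, are a little off and sometimes report something else, mostly with a low value. They report only what shows in the picture. A call takes as long as a camera call. They do not tell look-alikes from the thing itself.
- look_for(target, picture): "location" ([column, row] in pixels, amid what is visible of it).
The state is a dict: "t": time; "qpos": joint angles; "qvel": joint speeds; "joint_torque": joint torques, N m; "position": TCP position; "ee_rot": TCP orientation; "wrist_force": force on the tool from outside, world axes, zero at the start; "moment": the same for the moment, N m; "finger_gap": opening from 0.0 (shut) to 1.0 (fully open); "gripper_force": force on a finger pad.
Only numpy, scipy, OpenCV 4.12 (cv2) and the standard library are available. Lean on these libraries where they do the work, as an engineer would, in place of code of your own. Each camera call takes 0.05 s, during which the arm holds its last target. There are 200 camera calls.

## Working session

There is one attempt and no reset: what is moved stays moved. The work goes in short steps, each a Python script; the robot and the scene stay as the last script left them, time stands still between calls to the robot, and variables do not carry over. Pictures are saved under pics/ and viewed, at most 10 in all, crops included, and the job is handed in when it is done.

```bash
mkdir -p pics; ls; python3 - <<'E'
from plant import ctrl, kin, imaging, ticket, look_for
import cv2, numpy as np, pickle
D={}
for n in("scene","top"):
    p=imaging.read_camera(n); D[n]=p
    cv2.imwrite(f"pics/{n}0.png",p["pixels"][:,:,::-1])
    print(n,p["K"].tolist(),p["k1"],np.round(p["extrinsics"],4).tolist())
    for t in("big_funnel","small_funnel","cradle_big","cradle_small","stand","oil_bottle","spray_can","jack","filter"):
        print(t,[(np.round(d["location"]).tolist(),round(d["confidence"],2)) for d in look_for(t,p)][:4])
pickle.dump(D,open("p0.pkl","wb"))
s=ctrl.read_state();print(s["t"],s["ee_rot"],s["position"])
E
```

```text
pics
scene [[577.2258161597152, 0.0, 319.60685254398055], [0.0, 577.2258161597152, 242.38785579258226], [0.0, 0.0, 1.0]] -0.09662923769179703 [[0.0175, 0.9997, 0.016, -0.0211], [0.8085, -0.0047, -0.5885, -0.3896], [-0.5883, 0.0232, -0.8083, 1.6613], [0.0, 0.0, 0.0, 1.0]]
big_funnel []
small_funnel [([150.0, 236.0], 0.88)]
cradle_big [([438.0, 247.0], 0.84)]
cradle_small [([165.0, 268.0], 0.94)]
stand [([302.0, 230.0], 0.77), ([239.0, 252.0], 0.77), ([372.0, 197.0], 0.76), ([353.0, 254.0], 0.64)]
oil_bottle [([284.0, 258.0], 0.81)]
spray_can [([317.0, 182.0], 0.72)]
jack [([420.0, 323.0], 0.93)]
filter [([222.0, 326.0], 0.56), ([440.0, 245.0], 0.28)]
top [[540.4905431713925, 0.0, 323.14282128898594], [0.0, 540.4905431713925, 242.18001526937928], [0.0, 0.0, 1.0]] -0.13371155587073488 [[-0.0024, -0.9999, -0.0138, 0.0091], [-0.9927, 0.004, -0.1207, 0.5424], [0.1207, 0.0134, -0.9926, 1.2152], [0.0, 0.0, 0.0, 1.0]]
big_funnel [([185.0, 270.0], 0.73), ([470.0, 250.0], 0.49)]
small_funnel [([491.0, 239.0], 0.81)]
cradle_big [([201.0, 275.0], 0.71)]
cradle_small [([472.0, 250.0], 0.84)]
stand [([403.0, 251.0], 0.71), ([289.0, 249.0], 0.62), ([345.0, 274.0], 0.61), ([260.0, 323.0], 0.59)]
oil_bottle [([356.0, 227.0], 0.96)]
spray_can [([323.0, 319.0], 0.7)]
jack [([238.0, 174.0], 0.77)]
filter [([406.0, 155.0], 0.94), ([359.0, 224.0], 0.2)]
1.0 [ 2.42414430e-07  1.47364789e-01  9.89082210e-01 -3.48645387e-06] [0.18219954 0.59785158 0.21458533]
```

View pics/scene0.png

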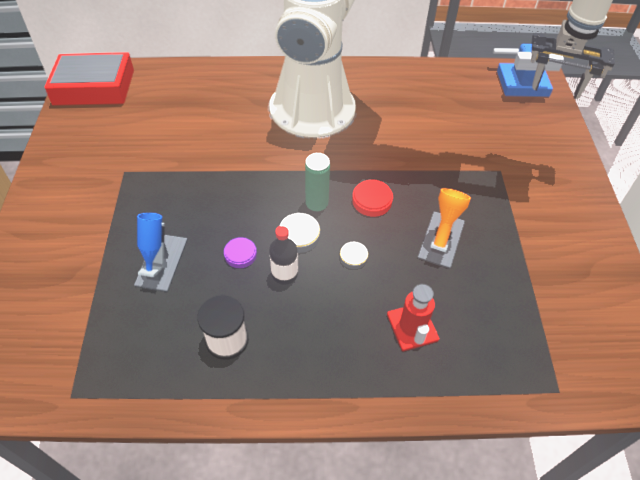

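View pics/top0.png

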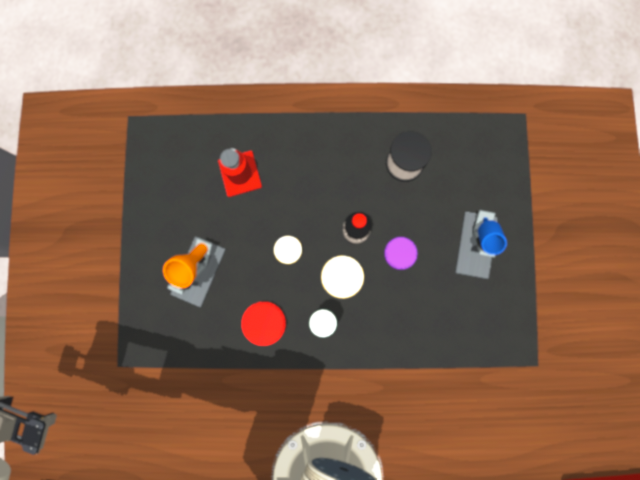

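The stand look-alikes in the top view are white large (342,277), white small (288,250), red (263,324) and purple (401,253). By the description I choose the white large one. The big funnel is orange at (183,270) and the small one blue at (491,240). Next I fit silhouettes in both views.

```bash
cat > vis.py <<'E'
import numpy as np, cv2
from scipy.optimize import minimize
BIG=[(0,.014),(.06,.014),(.105,.034),(.125,.034)]
SMALL=[(0,.0065),(.02,.0075),(.06,.026),(.125,.026)]
def proj(p,X):
    X=np.atleast_2d(X); E=np.array(p["extrinsics"]); c=X@E[:3,:3].T+E[:3,3]
    s=c[:,:2]/c[:,2:]; s=s*(1+p["k1"]*(s**2).sum(1,keepdims=True)); K=np.array(p["K"])
    return s*[K[0,0],K[1,1]]+K[:2,2]
def unproj(p,uv,z):
    f=lambda d:((proj(p,[[d[0],d[1],z]])[0]-uv)**2).sum()
    return minimize(f,[.55,0],method="Nelder-Mead",options=dict(xatol=1e-5,fatol=1e-6)).x
def axis(yaw,tilt): # leaning towards -x of frame with yaw
    return np.array([-np.sin(tilt)*np.cos(yaw),-np.sin(tilt)*np.sin(yaw),np.cos(tilt)])
def rings(prof,foot,a):
    u=np.cross(a,[0.3,1,.1]);u/=np.linalg.norm(u);v=np.cross(a,u);t=np.linspace(0,2*np.pi,40)
    return [foot+a*z+r*(np.outer(np.cos(t),u)+np.outer(np.sin(t),v)) for z,r in prof]
S=4
def render(p,prof,foot,a):
    m=np.zeros((480*S,640*S),np.uint8); R=[((proj(p,r)+.5)*S-.5) for r in rings(prof,foot,a)]
    for A,B in zip(R,R[1:]):
        cv2.fillConvexPoly(m,cv2.convexHull(np.round(np.vstack([A,B])).astype(np.int32)),255)
    return cv2.resize(m,(640,480),interpolation=cv2.INTER_AREA)/255.
def mask(p,color,uv=None):
    h=cv2.cvtColor(p["pixels"],cv2.COLOR_RGB2HSV)
    lo,hi=dict(orange=((6,120,60),(24,255,255)),blue=((102,120,50),(125,255,255)))[color]
    m=cv2.inRange(h,lo,hi)
    n,l,st,c=cv2.connectedComponentsWithStats(m)
    if uv is None: k=1+np.argmax(st[1:,4])
    else:
        d=np.hypot(*(c[1:]-uv).T)+1e3*(st[1:,4]<60); k=1+np.argmin(d)
    return (l==k).astype(float)
def fit(pics,masks,prof,x0,tiltfix=None,free=True):
    def f(q):
        a=axis(q[3],q[4]); 
        return sum(np.abs(render(p,prof,q[:3],a)-m).sum() for p,m in zip(pics,masks))/100+ (0 if free else ((q[2]-x0[2])/.004)**2*.3+((q[4]-x0[4])/.03)**2*.3)
    best=None
    for d in (.02,.01,.005):
        sim=np.vstack([x0]+[np.array(x0)+np.eye(5)[i]*(d if i<3 else d*8) for i in range(5)])
        r=minimize(f,x0,method="Nelder-Mead",options=dict(initial_simplex=sim,xatol=1e-5,fatol=1e-4,maxiter=250)); x0=r.x if free else x0
        if not free: return r
    return r
E
cat > m.py <<'E'
import pickle,numpy as np,cv2; from vis import *
D=pickle.load(open("p0.pkl","rb")); P=[D["scene"],D["top"]]
for nm,col,prof,uvs in(("big","orange",BIG,[(450,215),(185,268)]),("small","blue",SMALL,[(150,236),(491,239)])):
    M=[mask(p,col,u) for p,u in zip(P,uvs)]; print(nm,[m.sum() for m in M])
    xy=unproj(P[1],np.array(uvs[1],float),.1)
    c=[]
    for yaw in(-.6,-.2,.2,.6):
        y=np.array([*xy,.05,yaw,np.radians(34)]); y[:2]-=axis(yaw,y[4])[:2]*.08
        c.append(fit(P,M,prof,y))
    for r in sorted(c,key=lambda r:r.fun)[:2]: print(r.fun,np.round(r.x,4))
# discs and bystanders
p=D["top"];h=cv2.cvtColor(p["pixels"],cv2.COLOR_RGB2HSV)
for p,uv in((D["top"],(342,277)),(D["scene"],(302,230)),(D["top"],(288,250))):
    h=cv2.cvtColor(p["pixels"],cv2.COLOR_RGB2HSV); m=cv2.inRange(h,(0,0,150),(180,90,255))
    n,l,st,c=cv2.connectedComponentsWithStats(m); k=l[uv[1],uv[0]]
    w=unproj(p,c[k],.03); print("stand",st[k],c[k],w, "r1px",np.round([np.linalg.norm(unproj(p,c[k]+[st[k][2]/2,0],.03)-w)],4))
p=D["top"]
print("cap",unproj(p,np.array([359,221.]),.165),"can top",unproj(p,np.array([323,323.]),.15),"jack",unproj(p,np.array([238,174.]),.03),"jacktop",unproj(p,np.array([231,158.]),.147),"filter",unproj(p,np.array([410,150.]),.11))
E
time python3 m.py
python3 -c "
import cv2;i=cv2.imread('pics/top0.png')[190:350,150:520];cv2.imwrite('pics/crop0.png',cv2.resize(i,None,fx=2.1,fy=2.1,interpolation=2))"
```

```text
big [np.float64(1128.0), np.float64(1176.0)]
1.4659607843137255 [ 0.5262  0.2851  0.0529 -0.3883  0.5723]
1.4709803921568627 [ 0.5262  0.2851  0.0527 -0.3895  0.572 ]
small [np.float64(1093.0), np.float64(793.0)]
0.8865098039215686 [ 0.5897 -0.3681  0.0498 -0.2058  0.578 ]
0.9058431372549021 [ 0.5882 -0.3691  0.0484 -0.2296  0.5601]
stand [ 321  255   44   44 1494] [342.08433735 276.43908969] [ 0.46329272 -0.03599005] r1px [0.0506]
stand [279 212  42  35 976] [301.20491803 228.17827869] [ 0.46198993 -0.03095526] r1px [0.0497]
stand [273 235  29  30 666] [287.33783784 249.35735736] [0.5225  0.02475] r1px [0.]
cap [ 0.5775  -0.02475] can top [0.36047702 0.00641657] jack [0.7062925  0.20868379] jacktop [0.71234317 0.20419208] filter [ 0.73868262 -0.18734774]
real	0m15.833s
user	0m27.180s
sys	0m4.157s
```

View pics/crop0.png

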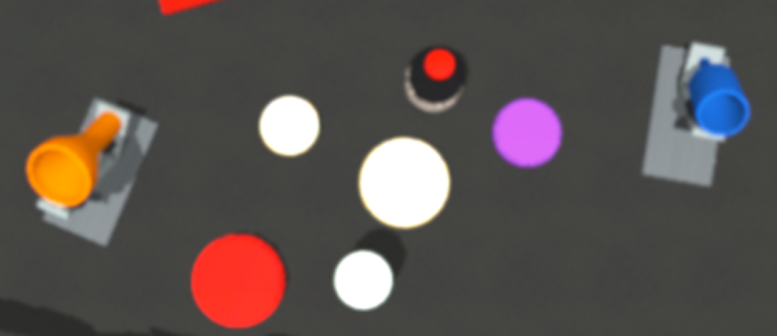

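The crop confirms the large white disc at crop (404,183), with the bottle just above it and the can below. Next I refine the fits using the known tilt and foot height, and check reach.

```bash
python3 - <<'E'
s=open('vis.py').read()
i=s.index("    f=lambda d:((proj"); j=s.index("def axis")
s=s[:i]+"    from scipy.optimize import least_squares\n    return least_squares(lambda d:proj(p,[[d[0],d[1],z]])[0]-np.array(uv,float),[.55,0],x_scale=.1).x\n"+s[j:]
open('vis.py','w').write(s)
E
cat > rob.py <<'E'
import numpy as np
from plant import ctrl, kin, imaging, ticket, look_for
from scipy.spatial.transform import Rotation as R
from vis import *
def quat(a,y):
    z=-np.asarray(a,float); y=np.asarray(y,float); q=R.from_matrix(np.c_[np.cross(y,z),y,z]).as_quat(); return q[[3,0,1,2]]
def rmat(q): return R.from_quat(np.array(q)[[1,2,3,0]]).as_matrix()
UP=np.array([0,0,1.])
def st(tag=""):
    s=ctrl.read_state(); print(tag,"t%.1f"%s["t"],np.round(s["position"],4),"F",np.round(s["wrist_force"],2),"gap%.3f gf%.1f"%(s["finger_gap"],np.max(s["gripper_force"]))); return s
E
cat > m2.py <<'E'
import pickle; from rob import *
D=pickle.load(open("p0.pkl","rb")); P=[D["scene"],D["top"]]; T=np.radians(34); G={}
for nm,col,prof,uvs,x0 in(("big","orange",BIG,[(450,215),(185,268)],[.5262,.2851,.05,-.388,T]),("small","blue",SMALL,[(150,236),(491,239)],[.5897,-.3681,.05,-.2,T])):
    M=[mask(p,col,u) for p,u in zip(P,uvs)]
    r=fit(P,M,prof,x0,free=False); G[nm]=r.x; print(nm,r.fun,np.round(r.x,4))
p=D["top"]; u=lambda c,z:np.round(unproj(p,c,z),4)
stand=u((342.08,276.44),.03); bo=u((359,221),.165); ca=u((323,323),.15)
print("stand",stand,unproj(D["scene"],(301.2,228.2),.03),"bottle",bo,np.linalg.norm(bo-stand),"can",ca,np.linalg.norm(ca-stand),"jack",u((231,158),.147),"filter",u((410,150),.11),"small disc",u((287.3,249.4),.03))
G.update(stand=stand,bottle=bo,can=ca)
d=bo-ca;d/=np.linalg.norm(d); yp=np.array([-d[1],d[0],0]); yp*=np.sign(yp[1]); G["yp"]=yp; print("yp",yp)
pickle.dump(G,open("G.pkl","wb"))
for nm,h in(("big",.095),("small",.098)):
    q=G[nm];a=axis(q[3],q[4]);y=np.array([-np.sin(q[3]),np.cos(q[3]),0])
    for k in(h+.16,h): print(nm,kin.inverse_kinematics(q[:3]+a*k,quat(a,y)))
print(kin.inverse_kinematics([*stand,.13],quat(UP,yp)))
st()
E
python3 m2.py
```

```text
big 1.6533973469175227 [ 0.5258  0.2852  0.0517 -0.3937  0.5861]
small 0.9780784426935206 [ 0.59   -0.3676  0.0499 -0.1908  0.5841]
stand [ 0.4633 -0.036 ] [ 0.46205362 -0.03096702] bottle [ 0.5703 -0.0689] 0.11194378053290861 can [0.3605 0.0064] 0.11120071942213323 jack [0.7123 0.2042] filter [ 0.7387 -0.1873] small disc [0.5263 0.0903]
yp [0.3378138  0.94121296 0.        ]
big [ 1.09588376  0.11545387  1.97130027 -0.66540512  1.103981    0.24214046]
big [ 0.91172663  0.33362264  2.05443809 -0.85498951  0.78582257  0.36711583]
small [-0.87371424 -0.00501194  2.0977686   0.59889356  0.66529141 -2.65980048]
small [-0.75454532  0.31478769  2.0808125   0.92108828  0.37906611 -2.94138943]
[-8.07755280e-02  2.14060719e-01  2.04667069e+00 -4.44089210e-16
  8.80861248e-01 -1.30697867e+00]
 t1.0 [0.1822 0.5979 0.2146] F [ 1.35 -1.09 -0.52] gap0.998 gf0.0
```

```bash
cat > g1.py <<'E'
import pickle; from rob import *
G=pickle.load(open("G.pkl","rb")); q=G["big"];a=axis(q[3],q[4]);y=np.array([-np.sin(q[3]),np.cos(q[3]),0]);Q=quat(a,y);f=q[:3]
ctrl.move_pose(f+a*.255,Q)
ctrl.move_straight(f+a*.096,Q,feed=.1); st("in")
ctrl.set_gripper(.6); st("grip")
s=ctrl.read_state();p=np.array(s["position"])
ctrl.move_straight(p+a*.10,feed=.08); st("out")
ctrl.move_straight(p+a*.10+[0,0,.13],feed=.2)
p=np.array([*G["stand"],.345])
ctrl.move_straight([.48,.2,.345],quat(UP,y),feed=.2); st("up")
ctrl.move_straight(p,quat(UP,G["yp"]),feed=.2); st("over")
D={n:imaging.read_camera(n) for n in("scene","top")}; pickle.dump(D,open("p1.pkl","wb"))
for n in D: cv2.imwrite(f"pics/{n}1.png",D[n]["pixels"][:,:,::-1])
E
python3 g1.py; python3 -c "
import cv2,numpy as np
a=cv2.imread('pics/scene1.png')[60:360,150:500];b=cv2.imread('pics/top1.png')[120:420,170:520];cv2.imwrite('pics/c1.png',np.hstack([a,b]))"
```

```text
in t4.0 [0.4768 0.306  0.1321] F [-0.28  0.32 -0.17] gap1.000 gf0.0
grip t4.5 [0.4769 0.3059 0.1319] F [-0.77  0.1   2.58] gap0.744 gf30.0
out t5.9 [0.4258 0.3268 0.2148] F [-0.04 -0.7  -3.8 ] gap0.741 gf30.0
up t7.6 [0.4794 0.2    0.3438] F [-0.16  1.09 -2.92] gap0.742 gf30.0
over t8.9 [ 0.4633 -0.0352  0.345 ] F [ 0.53  0.54 -3.3 ] gap0.742 gf30.0
```

View pics/c1.png

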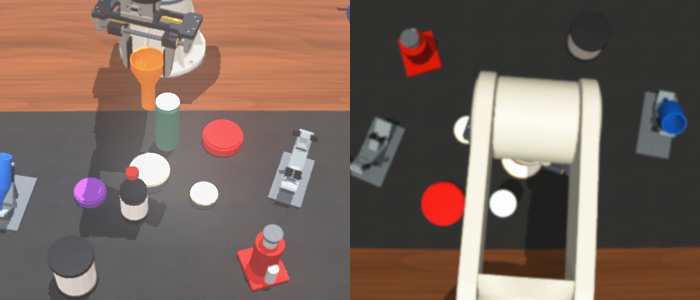

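Left panel: the big funnel is held upright at (147,80) in the crop, over the stand at (150,170). Right panel: the arm hides it from above. I lower it with force sensing.

```bash
cat > g2.py <<'E'
import pickle; from rob import *
G=pickle.load(open("G.pkl","rb"))
def fz():
    v=[]
    for _ in range(5): ctrl.dwell(.02); v.append(ctrl.read_state()["wrist_force"])
    return np.mean(v,0)
x,y=G["stand"]
ctrl.move_straight([x,y,.20],feed=.15)
ctrl.move_straight([x,y,.134],feed=.06); ctrl.dwell(.2); f0=fz(); st("near"); z=.134
while z>.118:
    z-=.0007; ctrl.move_straight([x,y,z],feed=.02); f=fz()
    if f[2]-f0[2]>1.5: break
print("contact z",z,f0,f); st()
E
python3 g2.py
```

```text
near t11.7 [ 0.4634 -0.036   0.1342] F [ 0.44 -1.11 -3.38] gap0.740 gf30.0
contact z 0.12909999999999996 [ 0.24495743 -0.42779153 -3.22505951] [ 0.09067862 -0.03654135 -0.79258015]
 t14.0 [ 0.4635 -0.0361  0.1292] F [-0.06 -0.2  -0.56] gap0.740 gf30.0
```

```bash
cat > g3.py <<'E'
import pickle; from rob import *
G=pickle.load(open("G.pkl","rb")); x,y=G["stand"]
for g in(.745,.75,.76,.77,.79,.82,.86,.92,1.0): ctrl.set_gripper(g); ctrl.dwell(.05)
st("rel")
ctrl.move_straight([x,y,.30],feed=.08); 
q=G["small"];a=axis(q[3],q[4]);yy=-np.array([-np.sin(q[3]),np.cos(q[3]),0]);print([kin.inverse_kinematics(q[:3]+a*k,quat(a,yy)) for k in (.26,.098)])
ctrl.move_straight([.42,-.25,.36],feed=.25); st("away")
D={n:imaging.read_camera(n) for n in("scene","top")}; pickle.dump(D,open("p2.pkl","wb"))
for n in D: cv2.imwrite(f"pics/{n}2.png",D[n]["pixels"][:,:,::-1])
E
python3 g3.py; python3 - <<'E'
import cv2,numpy as np
a=cv2.imread('pics/scene2.png')[60:360,150:500];b=cv2.imread('pics/top2.png')[120:420,170:520];cv2.imwrite('pics/c2.png',np.hstack([a,b]))
E
```

```text
rel t16.8 [ 0.4633 -0.036   0.1291] F [-0.33  0.06  0.57] gap1.004 gf0.0
[array([-0.87547346, -0.00871637,  2.09726518,  0.59661625,  0.6696289 ,
        0.48357905]), array([-0.75454532,  0.31478769,  2.0808125 ,  0.92108828,  0.37906611,
        0.20020322])]
away t20.1 [ 0.4199 -0.2492  0.3596] F [-0.54 -0.33 -0.28] gap1.001 gf0.0
```

View pics/c2.png

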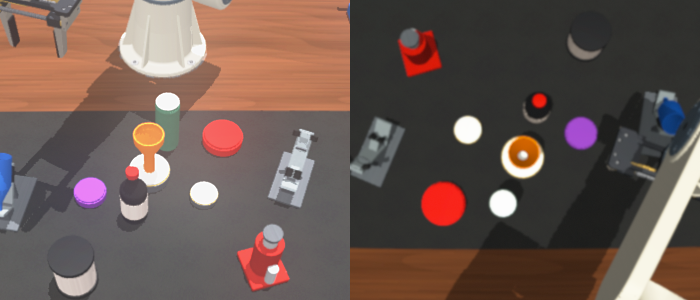

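The big funnel stands on the stand, crop (149,150) and (522,155), and the bystanders look unmoved. Next I fit its pose and fetch the small funnel.

```bash
cat > g4.py <<'E'
import pickle; from rob import *
G=pickle.load(open("G.pkl","rb"))
D=pickle.load(open("p2.pkl","rb")); P=[D["scene"],D["top"]]
M=[]
for p,u in zip(P,[(299,205),(344,274)]):
    m=mask(p,"orange",u).astype(np.uint8); c,_=cv2.findContours(m,cv2.RETR_EXTERNAL,cv2.CHAIN_APPROX_NONE); cv2.drawContours(m,c,-1,1,-1); M.append(m.astype(float))
def f(v):
    a=np.array([v[2],v[3],1]);a/=np.linalg.norm(a); return sum(np.abs(render(p,BIG,np.array([v[0],v[1],.03]),a)-m).sum() for p,m in zip(P,M))
x0=np.array([*G["stand"],0,0]); r=minimize(f,x0,method="Nelder-Mead",options=dict(initial_simplex=np.vstack([x0]+[x0+np.eye(4)[i]*[.01,.01,.06,.06] for i in range(4)]),maxiter=300))
print("big standing",np.round(r.x,4),r.fun,[m.sum() for m in M]); G["bigpos"]=r.x; pickle.dump(G,open("G.pkl","wb"))
q=G["small"];a=axis(q[3],q[4]);y=-np.array([-np.sin(q[3]),np.cos(q[3]),0]);Q=quat(a,y);fo=q[:3]
ctrl.move_pose(fo+a*.255,Q)
ctrl.move_straight(fo+a*.098,Q,feed=.1); st("in")
ctrl.set_gripper(.4); st("grip")
p=np.array(ctrl.read_state()["position"])
ctrl.move_straight(p+a*.10,feed=.08); st("out")
p=p+a*.10+[0,0,.12]; ctrl.move_straight(p,feed=.2)
ctrl.move_straight([.5,-.28,.36],quat(UP,y),feed=.2); st("up")
E
python3 g4.py
```

```text
big standing [ 0.4577 -0.0373  0.0729  0.0023] 194.8313725490196 [np.float64(991.0), np.float64(840.0)]
in t23.9 [ 0.5369 -0.3576  0.1321] F [-0.77  0.44  0.36] gap1.002 gf0.0
grip t24.6 [ 0.537  -0.3571  0.1317] F [-0.64  1.61  1.8 ] gap0.564 gf30.0
out t26.0 [ 0.4828 -0.3465  0.2146] F [ 0.02  0.08 -1.62] gap0.570 gf30.0
up t27.7 [ 0.4995 -0.2799  0.3588] F [ 0.05  0.36 -1.  ] gap0.566 gf30.0
```

```bash
cat > g5.py <<'E'
import pickle; from rob import *
G=pickle.load(open("G.pkl","rb"))
D=pickle.load(open("p2.pkl","rb")); P=[D["scene"],D["top"]]
M=[]
for p,u in zip(P,[(299,205),(344,274)]):
    m=mask(p,"orange",u).astype(np.uint8); c,_=cv2.findContours(m,cv2.RETR_EXTERNAL,cv2.CHAIN_APPROX_NONE); cv2.drawContours(m,c,-1,1,-1); M.append(m.astype(float))
for nm,S_ in(("scene",[0]),("top",[1]),("both",[0,1])):
    f=lambda v:sum(np.abs(render(P[i],BIG,np.array([v[0],v[1],.03]),UP)-M[i]).sum() for i in S_)
    x0=np.array(G["stand"]); r=minimize(f,x0,method="Nelder-Mead",options=dict(initial_simplex=np.vstack([x0,x0+[.008,0],x0+[0,.008]])))
    print(nm,np.round(r.x,4),r.fun)
# look at the held funnel with fingers along x
c=np.array([.47,-.15,.36])
for s in(1,-1):
    Q=quat(UP,[s,0,0]); j=kin.inverse_kinematics(c,Q); print(s,j)
    if j is not None and abs(j[5])<2.9: break
ctrl.move_straight(c,Q,feed=.15); ctrl.dwell(.3); s=st("look")
p=imaging.read_camera("scene"); pickle.dump((p,s),open("p3.pkl","wb"))
m=mask(p,"blue",proj(p,c-[0,0,.05])[0])
t=np.array(s["position"])
def f(v):
    a=np.array([0,v[2],1]);a/=np.linalg.norm(a); return np.abs(render(p,SMALL,np.array([t[0],t[1]+v[0],t[2]-v[1]]),a)-m)[:int(row)].sum()*0+np.abs((render(p,SMALL,np.array([t[0],t[1]+v[0],t[2]-v[1]]),a)-m)[int(row):]).sum()
row=proj(p,t-[0,0,.005])[0][1]
x0=np.array([0,.098,0]); r=minimize(f,x0,method="Nelder-Mead",options=dict(initial_simplex=np.vstack([x0]+[x0+np.eye(3)[i]*[.006,.006,.06] for i in range(3)])))
print("held: dy foot, foot depth, tilt y",np.round(r.x,4),r.fun,m.sum())
im=p["pixels"].copy(); mm=(render(p,SMALL,np.array([t[0],t[1]+r.x[0],t[2]-r.x[1]]),np.array([0,r.x[2],1]))>.5).astype(np.uint8)
u,v=map(int,proj(p,t)[0]); big=cv2.resize(im[v-60:v+90,u-75:u+75],None,fx=4,fy=4,interpolation=2); mk=cv2.resize(mm[v-60:v+90,u-75:u+75],None,fx=4,fy=4,interpolation=0)
cs,_=cv2.findContours(mk,cv2.RETR_EXTERNAL,cv2.CHAIN_APPROX_NONE); cv2.drawContours(big,cs,-1,(255,255,0),1); cv2.imwrite("pics/held.png",big[:,:,::-1])
E
python3 g5.py
```

```text
scene [ 0.4607 -0.0364] 69.2
top [ 0.4675 -0.037 ] 56.50588235294117
both [ 0.4653 -0.0369] 231.06666666666666
1 [-3.11971150e-01  2.89203333e-02  1.71435114e+00 -4.44089210e-16
  1.39832118e+00 -3.11971150e-01]
look t29.9 [ 0.47   -0.1501  0.3599] F [ 0.38  0.12 -1.31] gap0.564 gf30.0
held: dy foot, foot depth, tilt y [ 0.003   0.0921 -0.0177] 183.16470588235293 587.0
```

View pics/held.png

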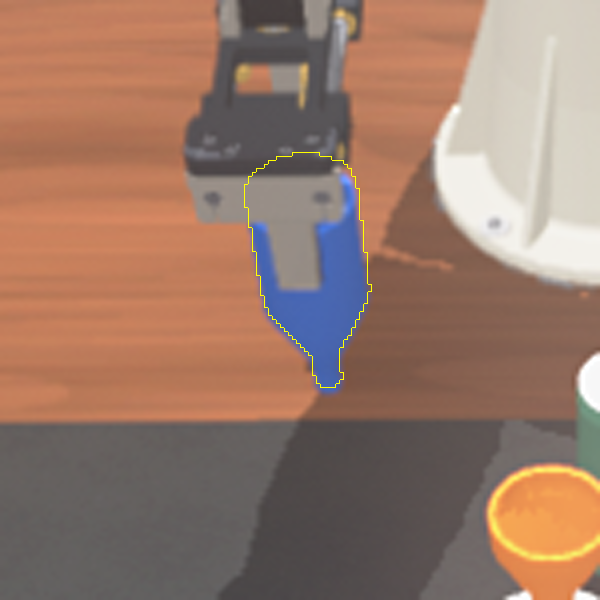

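The blue funnel is held at crop (310,290), a few mm right (+y) of the finger's centre line at (299,290), and slightly tilted. I refit with the finger pixels masked out.

```bash
cat > g6.py <<'E'
import pickle; from rob import *
p,s=pickle.load(open("p3.pkl","rb")); t=np.array(s["position"])
m=mask(p,"blue",proj(p,t-[0,0,.05])[0]); h=cv2.cvtColor(p["pixels"],cv2.COLOR_RGB2HSV)
ig=cv2.dilate(((h[:,:,1]<70)).astype(np.uint8),np.ones((3,3)))
row=int(proj(p,t+[0,0,.0])[0][1])-8; w=1.-ig; w[:row]=0; ft=int(proj(p,t-[0,0,.05])[0][1]); w[ft:]=1
def f(v):
    a=np.array([0,v[2],1]);a/=np.linalg.norm(a); return (w*np.abs(render(p,SMALL,np.array([t[0],t[1]+v[0],t[2]-v[1]]),a)-m)).sum()
for x0 in([0,.098,0],[.006,.095,-.05],[.002,.095,.04]):
    x0=np.array(x0); r=minimize(f,x0,method="Nelder-Mead",options=dict(initial_simplex=np.vstack([x0]+[x0+np.eye(3)[i]*[.006,.006,.06] for i in range(3)])))
    v=r.x;print(np.round(v,4),r.fun,"at grasp height dy",v[0]+v[2]*(v[1]+.019))
    if r.fun<(bf:=globals().get("bf",1e9)): bf=r.fun
v=r.x
im=p["pixels"].copy(); mm=(render(p,SMALL,np.array([t[0],t[1]+v[0],t[2]-v[1]]),np.array([0,v[2],1]))>.5).astype(np.uint8)
for r_ in (0,): pass
# blue widths per row: midpoint of visible outer edges vs model
for dz in(.005,.02,.035,.045,.06,.075,.088):
    rr=int(round(proj(p,t-[0,0,dz])[0][1])); c=np.nonzero(m[rr])[0]; c2=np.nonzero(mm[rr])[0]; print(dz,rr,c.min(),c.max(),"model",c2.min(),c2.max(),"tcp axis col %.1f"%proj(p,t-[0,0,dz])[0][0])
E
python3 g6.py
```

```text
[ 0.0029  0.0929 -0.0077] 19.658823529411762 at grasp height dy 0.001987258624107313
[ 0.003   0.0931 -0.0082] 20.46666666666667 at grasp height dy 0.002082377429707764
[ 0.0029  0.0929 -0.0103] 20.031372549019608 at grasp height dy 0.0017711234812944187
0.005 128 225 250 model 224 252 tcp axis col 237.1
0.02 134 226 251 model 225 252 tcp axis col 237.9
0.035 140 227 251 model 226 252 tcp axis col 238.6
0.045 143 228 251 model 228 251 tcp axis col 239.1
0.06 149 233 248 model 233 248 tcp axis col 239.8
0.075 154 238 245 model 238 245 tcp axis col 240.5
0.088 159 240 245 model 239 246 tcp axis col 241.1
```

```bash
python3 - <<'E'
import pickle; from rob import *
p,s=pickle.load(open("p3.pkl","rb")); t=np.array(s["position"]); u,v=map(int,proj(p,t)[0])
for dx in(.026,.036,.044): 
    q=proj(p,t+[dx,0,0])[0]; print(dx,(q-[u-75,v-60]+.5)*4-.5)
print("px per mm x,y,z",[((proj(p,t+d)-proj(p,t))[0]*.01).round(3) for d in (np.eye(3)*.1)])
h=cv2.cvtColor(p["pixels"],cv2.COLOR_RGB2HSV)
for r in range(v-4,v+18,2): print(r-v+60,[int(x) for x in h[r,u-12:u+14,1]])
E
```

```text
0.026 [301.10626111 280.44062684]
0.036 [299.56697458 295.37027025]
0.044 [298.32490432 307.43994038]
px per mm x,y,z [array([-0.039,  0.382]), array([ 0.526, -0.002]), array([-0.054, -0.422])]
56 [141, 158, 149, 92, 22, 32, 29, 27, 27, 29, 29, 29, 27, 29, 30, 23, 120, 156, 160, 157, 156, 149, 146, 148, 146, 139]
58 [133, 158, 152, 107, 11, 32, 30, 29, 27, 29, 29, 27, 26, 27, 31, 12, 106, 157, 154, 148, 148, 146, 145, 145, 146, 144]
60 [112, 156, 153, 133, 57, 29, 32, 29, 27, 29, 29, 27, 26, 27, 31, 27, 72, 146, 152, 149, 149, 148, 145, 145, 146, 147]
62 [60, 145, 154, 149, 95, 12, 30, 30, 30, 30, 29, 27, 27, 27, 31, 29, 37, 133, 151, 149, 148, 148, 145, 145, 144, 146]
64 [65, 135, 154, 151, 125, 41, 27, 30, 29, 29, 27, 26, 26, 29, 29, 30, 17, 123, 152, 148, 148, 148, 147, 145, 146, 146]
66 [89, 79, 150, 153, 141, 72, 25, 30, 30, 27, 27, 27, 29, 29, 29, 30, 13, 108, 150, 151, 148, 148, 145, 146, 146, 145]
68 [109, 53, 142, 154, 150, 110, 23, 30, 30, 29, 26, 28, 29, 29, 27, 30, 24, 85, 145, 150, 149, 147, 148, 144, 144, 145]
70 [133, 76, 126, 153, 153, 138, 58, 29, 34, 31, 29, 31, 31, 31, 31, 31, 14, 90, 146, 150, 148, 147, 147, 145, 145, 143]
72 [131, 93, 71, 147, 152, 150, 124, 81, 68, 67, 67, 63, 64, 64, 65, 68, 93, 135, 150, 150, 147, 149, 147, 147, 146, 144]
74 [133, 116, 58, 137, 153, 151, 152, 153, 153, 153, 155, 154, 154, 154, 154, 154, 152, 152, 150, 150, 148, 148, 147, 145, 146, 144]
76 [135, 132, 74, 112, 152, 149, 150, 150, 151, 150, 152, 152, 151, 151, 150, 151, 152, 150, 150, 150, 151, 149, 148, 147, 147, 145]
```

```bash
cat > g7.py <<'E'
import pickle; from rob import *
G=pickle.load(open("G.pkl","rb")); big=np.array([.4655,-.037]); yp=G["yp"]; Q=quat(UP,yp); xt=rmat(Q)[:,0]; print("xt",xt)
c=big-.0028*xt[:2]; print(c)
ctrl.move_straight([*c,.36],Q,feed=.15); ctrl.move_straight([*c,.275],feed=.1); ctrl.dwell(.2); s=st("above"); t=np.array(s["position"])
p=imaging.read_camera("scene"); pickle.dump((p,s),open("p4.pkl","wb"))
mb=mask(p,"blue",proj(p,t-[0,0,.05])[0]); mo=mask(p,"orange",proj(p,[*big,.13])[0])
ex=t[:2]+.0028*xt[:2]
for nm,m,z in(("small foot",mb,t[2]-.09),):
    rr=np.nonzero(m.any(1))[0].max()
    for r in(rr-4,rr-3,rr-2,rr-1): cc=np.nonzero(m[r])[0]; print(r,cc.min(),cc.max())
    print("pred foot",proj(p,[*ex,t[2]-.093]),proj(p,[*ex,t[2]-.098]))
rows=np.nonzero(mo.any(1))[0]; print("orange rows",rows.min(),rows.max(),"cols",np.nonzero(mo.any(0))[0][[0,-1]])
R_=rings(BIG,np.array([*big,.03]),UP); q=proj(p,R_[3]); print("pred rim cols",q[:,0].min(),q[:,0].max(),"top row",q[:,1].min(),"bottom rim row",q[:,1].max())
u,v=map(int,proj(p,[*big,.2])[0]); im=p["pixels"].copy()
cv2.imwrite("pics/above.png",cv2.resize(im[v-75:v+75,u-75:u+75],None,fx=4,fy=4,interpolation=2)[:,:,::-1])
E
python3 g7.py
```

```text
xt [-0.94121296  0.3378138   0.        ]
[ 0.4681354  -0.03794588]
above t32.5 [ 0.4684 -0.038   0.2755] F [ 0.32 -0.25 -0.19] gap0.569 gf30.0
184 296 299
185 296 299
186 296 299
187 296 299
pred foot [[297.69735302 186.41187063]] [[297.73029718 187.95639199]]
orange rows 183 232 cols [282 314]
pred rim cols 282.35182395914927 313.4401618435004 top row 183.09415381984542 bottom rim row 206.67581061540997
```

View pics/above.png

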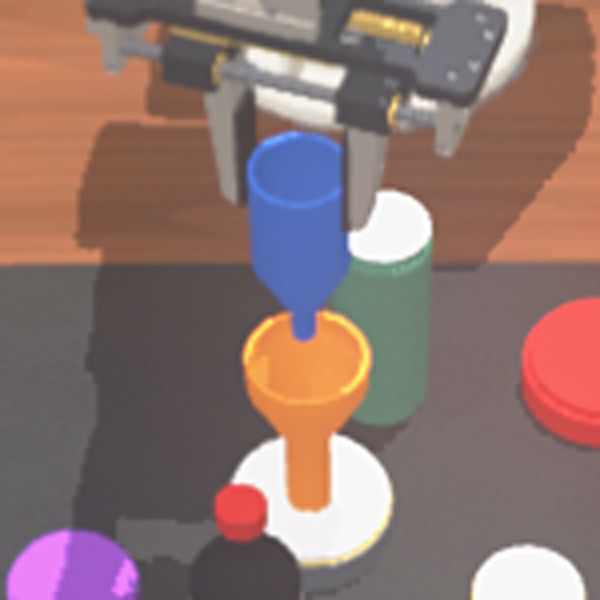

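The blue spout tip at crop (303,337) sits over the orange mouth centred at (307,357), which matches the prediction within about 0.5 mm in y. Next I lower it with force sensing.

```bash
cat > g8.py <<'E'
import pickle; from rob import *
x,y=.4682,-.0379
def fz():
    v=[]
    for _ in range(5): ctrl.dwell(.02); v.append(ctrl.read_state()["wrist_force"])
    return np.mean(v,0)
ctrl.move_straight([x,y,.205],feed=.06); ctrl.dwell(.2); f0=fz(); z=.205; print(f0)
while z>.1565:
    z-=.001 if z>.172 else .0006; ctrl.move_straight([x,y,z],feed=.02); f=fz()
    if f[2]-f0[2]>.9 or np.hypot(*(f-f0)[:2])>1.5:
        f=fz()
        if f[2]-f0[2]>.8 or np.hypot(*(f-f0)[:2])>1.2: break
print("z",z,f-f0); s=st()
p=imaging.read_camera("scene"); pickle.dump((p,s),open("p5.pkl","wb"))
u,v=map(int,proj(p,[.4655,-.037,.13])[0])
cv2.imwrite("pics/ins.png",cv2.resize(p["pixels"][v-75:v+75,u-75:u+75],None,fx=4,fy=4,interpolation=2)[:,:,::-1])
E
python3 g8.py
```

```text
[-0.03810396  0.33098355 -0.91952015]
z 0.16240000000000013 [-0.25559352  0.22228154  2.01407564]
 t50.6 [ 0.4683 -0.0379  0.1625] F [-1.05  0.99  0.33] gap0.562 gf30.0
```

View pics/ins.png

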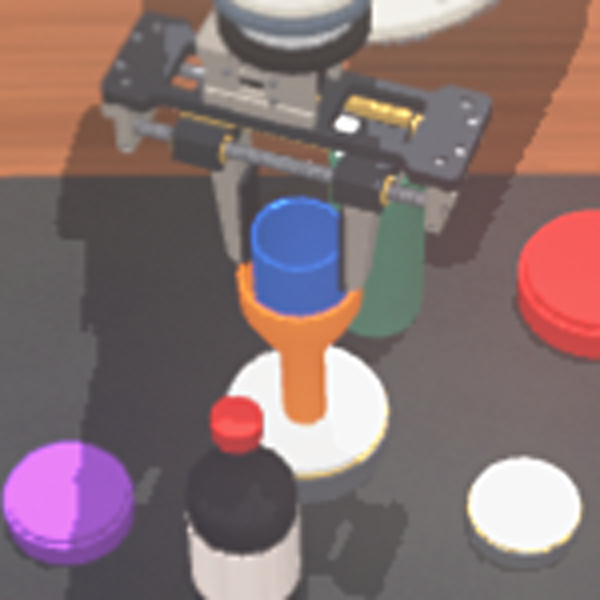

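The blue funnel sits in the orange one at crop (297,255). The contact height of 0.162 matches the expected rest height, so I release slowly.

```bash
cat > g9.py <<'E'
import pickle; from rob import *
x,y=.4682,-.0379
for g in(.57,.58,.59,.61,.65,.72,.78): ctrl.set_gripper(g)
st("rel")
ctrl.move_straight([x,y,.20],feed=.06); ctrl.move_straight([x,y,.30],feed=.15)
ctrl.move_straight([.42,-.2,.36],feed=.25); st("away")
D={n:imaging.read_camera(n) for n in("scene","top")}
for n in D: cv2.imwrite(f"pics/{n}9.png",D[n]["pixels"][:,:,::-1])
a=D["scene"]["pixels"][140:290,230:380];b=D["top"]["pixels"][200:350,270:420]
cv2.imwrite("pics/end.png",cv2.resize(np.hstack([a,b]),None,fx=2.6,fy=2.6,interpolation=2)[:,:,::-1])
E
python3 g9.py
```

```text
rel t52.4 [ 0.4682 -0.0379  0.1624] F [ 0.19 -0.37 -0.39] gap0.781 gf0.0
away t54.9 [ 0.4198 -0.1993  0.3591] F [-0.28  0.18  0.26] gap0.777 gf0.0
```

View pics/end.png

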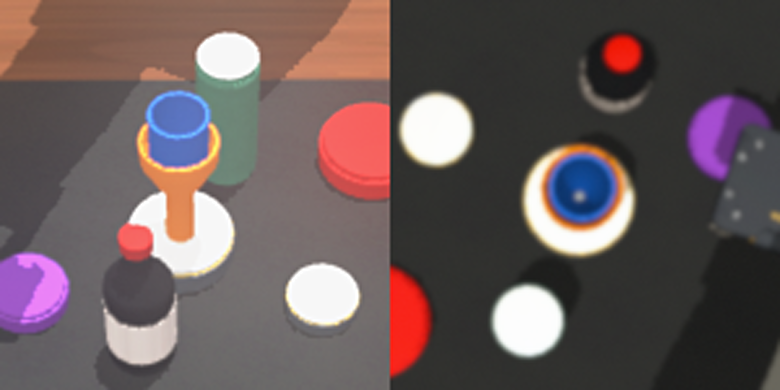

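The blue funnel rests concentrically in the upright orange one, at (178,120) in the left panel and (580,188) in the right. The bystanders are in place and the robot is clear, so I hand the job in.

```bash
python3 -c "
from plant import ticket
print(ticket.sign_off())"
```

```text
the job is handed in; nothing more can be done
None
```

I handed in the job at about 55 s on the robot's clock: the big orange funnel stands upright on the drain stand, the small blue one rests loosely in it, and the bystanders look unmoved in the last pictures; the hand-in returned no verdict.

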